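Stow the jar, release the folding lid stay and shut the box

TASK

Put the jam jar away upright on the floor of the open wooden box, where it clears the lid stay, setting it down gently. Then lift the knee of the folding lid stay, which has a thumb tab, up and toward you past centre to unlock it, and after that lower the lid gently until it is fully shut. Leave the other things where they stand.

Things in the scene. Friction and masses are not known exactly. Their poses are not given: they have to be found in the camera images.
- box: Plain light-wood box fixed on the worktop, 200 deep (its x) x 240 wide (its y) x 85 high; walls 10, floor 6 thick. Origin: centre of its underside; x points away from the robot to the hinged rear side, y left, z up; yaw up to 0.2 rad. A tub stands in its rear right quarter; the stay runs inside along the left wall, at box y 90 to 106, and folds down there as the lid shuts.
- jar_room (a point): Middle of the free room for the jar, on the box floor (box x -40, y -30, z 6 mm). Any clear spot on the floor will do. The open lid's lip overhangs to about 20 mm behind the box's middle and is 300 mm above the worktop: enter with the tool leaning some 15 to 20 degrees back to the robot (fingers pointing down and away).
- lid_hinge (a point): Middle of the lid's hinge line, on the rear top edge of the box (box x 100, y 0, z 85 mm). The hinge line runs along the box's y.
- lid (a joint): Lid angle: 0 = held open by the stay, panel 70 degrees above level, leaning over the box; grows as it shuts; 1.222 = fully shut, flat on the rim. Stiff friction hinge (0.5 N m): unlocked, the lid stays about where it is left and takes a few newtons near its edge to lower. While the stay is locked it cannot be lowered.
- lid_lip (a point): Pull lip in the middle of the lid's free edge, 80 wide, 10 thick, reaching 25 mm past the edge; this point lies in its mid thickness, 215 mm from the hinge line. The lid is a wooden panel 200 x 240 x 12 mm, 0.35 kg, its inner face in line with the hinge line. The point's z axis is the outward normal of the outer face: pressing there, e.g. with closed fingertips, lowers the lid.
- lower_pivot (a point): Pivot of the stay's lower bar, at the inner left wall just below the rim (box x -10, y 97, z 70 mm). The lower bar turns here about the box's y axis and carries the knee at its upper end, 67 mm away.
- knee_tab (a point): Steel thumb tab on the lower bar at the knee: a plate 12 thick (box y) x 26 wide, standing 53 out from the bar toward the robot and up, rounded end. The point is in mid thickness, 17 short of the end, about 50 above the rim: pinch it across its thickness. The lid hangs over it: lean the tool 30 to 45 degrees back to the robot. It moves on an arc about lower_pivot, to the robot; some 5 to 10 N.
- stay_knee (a joint): Knee angle of the folding stay (two steel bars of 67 mm, 14 wide). 0 = locked: the knee rests on its stop 7 mm under the line between its end pivots; 0.21 = bars in line (dead centre); larger = unlocked and folding, the lid coming down with it (about 3.25 when shut). At 0.5 to 0.9 it stays unlocked when let go. The lower bar turns about half this angle at first.
- jar: Squat glass jam jar with a screw cap, 58 mm in diameter, 70 high, 0.18 kg; the only jar within reach. Origin: centre of its underside, z up. It starts upright on the worktop to the left of the box.
- tub_in_box: Yoghurt tub, 72 mm in diameter, 71 high, standing loose on the box floor in its rear right quarter: leave it in place. Origin: centre of its underside.
- tub: Yoghurt tub, 72 mm in diameter, 71 high, on the worktop left of the jar: leave alone. Origin: centre of its underside.
- bottle: Dressing bottle, 65 mm in diameter, 189 high, on the worktop behind and left of the jar: leave alone. Origin: centre of its underside.
Not all that is in view belongs to the job. What is shaped like the jar but blue is not meant.

How it is judged:
On the way, in this order (a step that is already met when the one before it is completed fails the run):
1. The jar stands upright on the box floor, let go (x of jar in the frame of box between -0.075 and 0.075 m and y of jar in the frame of box between -0.095 and 0.095 m and z of jar in the frame of box below 0.014 m and angle between jar's own z axis and vertical below 0.15 rad and contact force between jar and the fingers below 0.1 N and linear speed of jar below 0.05 m/s), for 0.2 s.
2. The stay's knee has been lifted past centre while the lid is still up (value of joint stay_knee above 0.4 rad and value of joint lid below 0.6 rad), for 0.1 s.
At the end, for the whole second after the job is handed in: The lid lies shut (within 0.035 rad of flat on the rim) and still, with the jar standing upright (within 0.15 rad) and at rest on the floor inside the box (x of jar in the frame of box between -0.075 and 0.075 m and y of jar in the frame of box between -0.095 and 0.095 m and z of jar in the frame of box below 0.014 m and angle between jar's own z axis and vertical below 0.15 rad and value of joint lid above 1.1867 rad and linear speed of jar below 0.02 m/s and velocity of joint lid below 0.05 rad/s); the robot touches nothing.
It fails at once if the lid is slammed (faster than 2 rad/s) (velocity of joint lid above 2 rad/s).
It fails at once if the jar is dropped or thrown (over 0.9 m/s out of the fingers) (linear speed of jar above 0.9 m/s and contact force between jar and the fingers below 0.1 N).
It fails at once if the other tub, the bottle or the tub in the box is shifted by more than 30 mm (distance of any of tub, bottle, tub_in_box from where it was at the start of the episode above 0.03 m).
It also fails if it takes over 69 s, if anything falls off the work surface, if the arm or the gripper's body presses on something with over 40 N, if the wrist force passes 120 N, or if a joint passes its speed limit or range.

ROBOT

A 6-joint arm with a two-finger parallel gripper is mounted at the origin on a cart in front of the work surface, level with it; the furniture and walls round the work are solid. World frame = base frame: x ahead of the robot, y to its left, z up, the work surface at z = 0. Lengths are in m, angles in rad, forces in N, time in s.
With the tool pointing down it reaches from about 0.3 to 0.75 m from the base axis. Payload 8.5 kg.
Tool frame: the origin (TCP) lies at the centre of the arm's flange, where the gripper is bolted on; the fingertips stand 166 mm ahead of it and the grasp point (between the pads) lies 147 mm ahead of it; z points along the fingers, y is the line along which they close (so a half turn about z gives the same grasp; the last joint's range is limited). The gripper opens to 88 mm and grips with 3 to 60 N. Pads are 18 mm wide; open, the fingers measure 123 mm over their backs; the gripper's body (75 mm by 187 mm) begins 45 mm behind the grasp point.
Start: joints at [-1.381, 0.381, 1.297, -0, 1.464, -0.215], TCP at [0.217, -0.506, 0.405] pointing down, gripper open.
Joint ranges: [-3.11, 3.11], [-0.89, 2.33], [0.22, 2.48], [-1.42, 4.56], [0.17, 2.85], [-2.88, 2.88]. Speed limits (rad/s): [2.39, 2.39, 3.14, 3.14, 3.14, 3.14].

INTERFACE

Orientations are given as a unit quaternion [w, x, y, z].
In Python, from bench import manip gives the robot as it stands. The module is installed in compiled form; this text tells all that it offers.
- The arm moves only by the tool send_rows, never from a script. Its argument "series" is a list of rows, each a list of 3 entries, a list of its own where there are three numbers: the shift along the tool's x, y, z in m, then the turn, a rotation vector about the tool's x, y, z in rad, then the opening, from -1 (shut) to 1 (fully open). A call has 1 to 20 rows; each row shifts and turns the commanded pose from where the row before left it, along the tool's axes as they then stand; what a row does not reach is not made up. A row lasts 1/10 s, in which the tool goes at most 50 mm and 8.59 degrees, less where a joint would pass 70% of its speed; a pose out of reach is approached as far as the arm can. A call with a gripper value outside its range is refused whole. The fingers move at their own pace and stop on an object; the grip force is fixed at half the most. Time passes only in rows, so rows that do not move let the fingers close. It gives the time, the measured TCP pose, the force, the opening and the grip force at its end, in the units of the state.
- manip.sense(): the state, without advancing time (a new reading comes with each control period).
- manip.capture(name): name is "scene" or "top" or "wrist"; returns the picture (400x640x3 uint8, red, green, blue); there is no depth.
- manip.calibration(name): a dict with "fx", "fy", "cx", "cy" (pixels), "R" (3x3) and "t" (3): a world point X has camera coordinates R X + t; the wrist camera has in their place "tool_from_camera" (4x4, takes a point from camera to tool coordinates, whose origin is the TCP and whose axes are the flange's). Camera axes: x right, y down, z forward; pixel columns grow to the right and rows downward; lengths in m; the calibration is good to about 2 mm. A picture is of the moment at which its call begins: read the wrist's pose just before it. calibration takes no time and is no camera call.
- manip.close_job(): hands the job in; it is judged then, once.
The state is a dict: "t": time; "joint_positions": joint angles; "joint_velocities": joint speeds; "joint_efforts": joint torques, N m; "position": TCP position; "orientation": TCP orientation; "contact_force": force on the tool from outside, world axes, zero at the start; "ft_torque": the same for the moment, N m; "gripper_width": finger opening in m; "grip_force": force on a finger pad.
Only numpy, scipy, OpenCV 4.12 (cv2) and the standard library are available. Lean on these libraries where they do the work, as an engineer would, in place of code of your own. Each camera call takes 0.05 s, during which the arm holds its last target. There are 200 camera calls.

## Working session

There is one attempt and no reset: what is moved stays moved. The work goes in short steps, Python scripts to look and compute and a tool call to move; the robot and the scene stay as the last step left them, time stands still between calls to the robot, and variables do not carry over. Pictures are saved under pics/ and viewed, at most 14 in all, crops included, and the job is handed in when it is done.

Besides the shell and the picture viewer there is one more tool, called after "Request:" by a JSON object that holds its "api" and its "payload", one argument or row to a line. send_rows: Moves the arm, as the interface text tells. Its arguments: {"type":"object","properties":{"series":{"type":"array","items":{"type":"array"}}},"required":["series"]}

```bash
mkdir -p pics; python3 - <<'E'
from bench import manip
import cv2
s=manip.sense();print(s)
for n in("scene","top"):
    cv2.imwrite(f"pics/{n}0.png",manip.capture(n)[:,:,::-1]);print(n,manip.calibration(n))
print(manip.calibration("wrist"))
E
```

```text
{'t': 0.0, 'joint_positions': array([-1.38130207e+00,  3.81166286e-01,  1.29824750e+00,  1.05569112e-05,
        1.46362623e+00, -2.15291330e-01]), 'joint_velocities': array([ 1.23445244e-04,  7.38191009e-04, -6.28064504e-04,  5.99512531e-05,
       -1.77226961e-03, -4.22464466e-04]), 'joint_efforts': array([ 1.07339874e-03, -4.37930202e+01, -2.24555880e+01,  7.13635935e-02,
        3.52560275e-02, -1.35138012e-04]), 'position': array([ 0.21659488, -0.50549871,  0.40415804]), 'orientation': array([-7.23551456e-04,  9.79588256e-01,  2.01013247e-01,  1.45814716e-05]), 'contact_force': array([ 0.08121195,  0.72983497, -0.14910898]), 'ft_torque': array([ 0.00278611,  0.03166448, -0.02332795]), 'grip_force': 0.0, 'gripper_width': 0.08814115391890738}
scene {'fx': 487.54039635730777, 'fy': 487.54039635730777, 'cx': 336.97875344244517, 'cy': 200.66721513161016, 'R': array([[-0.89369079, -0.44833112, -0.01777586],
       [-0.3271205 ,  0.67816552, -0.65809095],
       [ 0.30709763, -0.58231497, -0.75272858]]), 't': array([0.49904258, 0.31923209, 1.43865339])}
top {'fx': 384.3660304943534, 'fy': 384.3660304943534, 'cx': 321.94658580083603, 'cy': 197.01143128699533, 'R': array([[-0.02603392, -0.99944119,  0.02096511],
       [-0.9950749 ,  0.02390219, -0.09620093],
       [ 0.09564606, -0.02336635, -0.99514112]]), 't': array([-0.02174703,  0.56720932,  1.29787313])}
{'fx': 316.61031162489775, 'fy': 316.61031162489775, 'cx': 322.64616534457633, 'cy': 199.7068264804536, 'tool_from_camera': array([[-3.41735304e-04, -9.63533646e-01, -2.67586987e-01,
         6.81982049e-02],
       [ 9.99999648e-01, -5.34385819e-04,  6.47129873e-04,
        -5.70339394e-05],
       [-7.66526098e-04, -2.67586672e-01,  9.63533490e-01,
         2.03754416e-02],
       [ 0.00000000e+00,  0.00000000e+00,  0.00000000e+00,
         1.00000000e+00]])}
```

View pics/scene0.png

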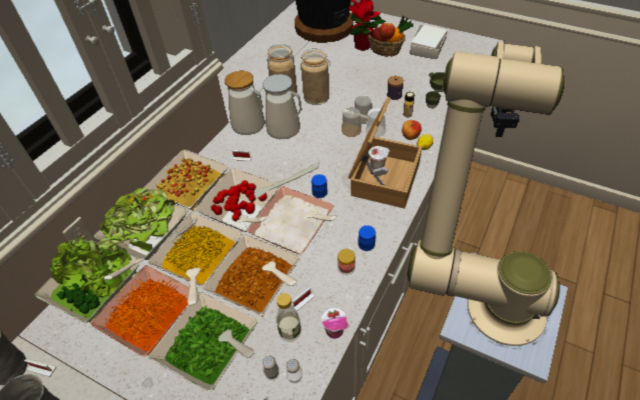

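View pics/top0.png

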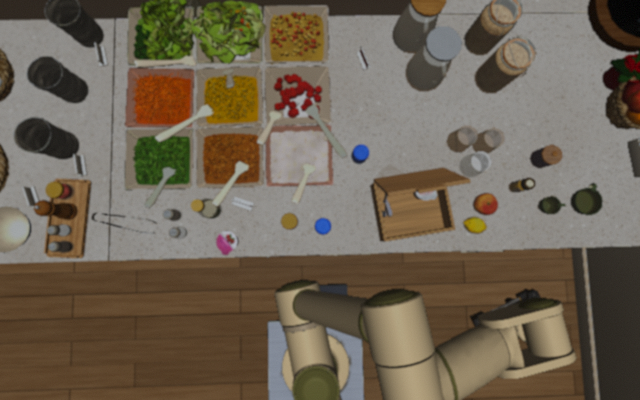

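The scene view shows the box near (387,170), the lid up, and the jam jar at (346,260). The blue jars are at (367,237) and (319,185), the tub at (335,322) and the bottle at (289,315). In the top view the box is at (415,208), the jar at (289,220) and the tub at (228,242). I'll enlarge the box next.

```bash
cat > h.py <<'E'
import numpy as np, cv2
from scipy.spatial.transform import Rotation as Rn
from bench import manip
def cal(n):
    c=manip.calibration(n)
    if n=="wrist":
        s=manip.sense();T=np.eye(4);T[:3,:3]=Rn.from_quat(s["orientation"],scalar_first=True).as_matrix();T[:3,3]=s["position"]
        W=T@np.array(c["tool_from_camera"]);c["R"]=W[:3,:3].T;c["t"]=-c["R"]@W[:3,3]
    return c
def ray(c,u,v):
    R=np.array(c["R"]);d=R.T@[(u-c["cx"])/c["fx"],(v-c["cy"])/c["fy"],1];return -R.T@c["t"],d
def onz(c,u,v,z):
    o,d=ray(c,u,v);return o+d*(z-o[2])/d[2]
def tri(*rs):
    A=0;b=0
    for o,d in rs:
        d=d/np.linalg.norm(d);P=np.eye(3)-np.outer(d,d);A=A+P;b=b+P@o
    return np.linalg.solve(A,b)
def proj(c,X):
    p=np.array(c["R"])@X+c["t"];return p[0]/p[2]*c["fx"]+c["cx"],p[1]/p[2]*c["fy"]+c["cy"]
E
python3 - <<'E'
from h import *
a=cv2.imread("pics/scene0.png")[90:215,335:435];b=cv2.imread("pics/top0.png")[160:250,365:465]
f=lambda i:cv2.resize(i,None,fx=4,fy=4,interpolation=cv2.INTER_CUBIC)
A=f(a);B=f(b);B=cv2.copyMakeBorder(B,0,A.shape[0]-B.shape[0],0,0,cv2.BORDER_CONSTANT)
cv2.imwrite("pics/c1.png",np.hstack([A,B]))
s,t=cal("scene"),cal("top")
# jar cap centre
print("jar",onz(t,289,219,.07),onz(s,346,254,.07))
E
```

```text
jar [0.49186467 0.07611636 0.07      ] [0.48901517 0.0739239  0.07      ]
```

View pics/c1.png

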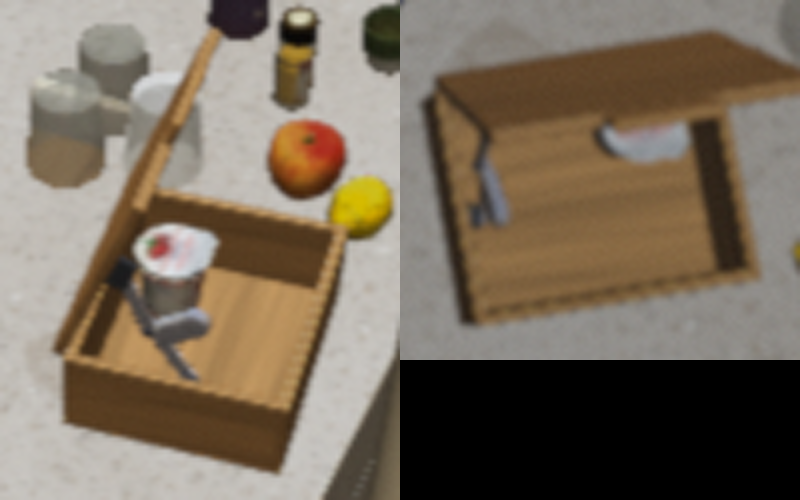

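The crop shows the box rim corners, and the stay with its tab: about (380,172) in the scene and (388,211) in the top view. Now I compute the box pose from rim corners and the wrist camera pose needed for a close look.

```bash
python3 - <<'E'
from h import *
s,t=cal("scene"),cal("top")
print("scene FL,FR,RL",*[onz(s,335+u/4,90+v/4,.085).round(3) for u,v in((286,410),(345,230),(63,353))])
print("top FL,FR,",*[onz(t,365+(u-400)/4,160+v/4,.085).round(3) for u,v in((474,319),(757,273))])
print("tab",tri(ray(s,335+205/4,90+318/4),ray(t,365+75/4,160+213/4)).round(3))
E
```

```text
scene FL,FR,RL [ 0.411 -0.23   0.085] [ 0.444 -0.46   0.085] [ 0.608 -0.209  0.085]
top FL,FR, [ 0.416 -0.232  0.085] [ 0.447 -0.468  0.085]
tab [ 0.493 -0.224  0.164]
```

```bash
cat >> h.py <<'E'
def ori(phi,a):
    h=np.array([np.cos(phi),np.sin(phi),0]);u=np.array([0,0,1.])
    z=np.sin(a)*h-np.cos(a)*u;x=np.cos(a)*h+np.sin(a)*u
    return np.c_[x,np.cross(z,x),z]
def cur():
    s=manip.sense();return np.array(s["position"]),Rn.from_quat(s["orientation"],scalar_first=True).as_matrix()
def plan(p,R,n,start=None):
    """n equal rows from start (measured pose) to TCP p, R"""
    p0,R0=start or cur()
    r=np.round(Rn.from_matrix(R0.T@R).as_rotvec()/n,3)
    P=[Rn.from_rotvec(r*k).as_matrix() for k in range(n+1)]
    d=np.round(np.linalg.solve(sum(P[:n]),R0.T@(p-p0)),4)
    e=p0+R0@sum(P[:n])@d
    print(n,"x",d.tolist(),r.tolist(),"|d|mm",(1e3*np.linalg.norm(d)).round(),"deg",np.degrees(np.linalg.norm(r)).round(1),"err mm",(1e3*(e-p)).round(1))
    return e,R0@P[n]
def grasp(p,R): return np.asarray(p)-.147*R[:,2]
E
python3 - <<'E'
from h import *
plan(np.array([.28,-.35,.42]),ori(.12,.6),10)
E
```

```text
10 x [0.0106, -0.0132, 0.0011] [-0.009, 0.06, 0.028] |d|mm 17.0 deg 3.8 err mm [ 0.  -0.4 -0.1]
```

Request:
{"api": "send_rows", "payload": {
  "series": [
    [[0.0106, -0.0132, 0.0011], [-0.009, 0.06, 0.028], 1],
    [[0.0106, -0.0132, 0.0011], [-0.009, 0.06, 0.028], 1],
    [[0.0106, -0.0132, 0.0011], [-0.009, 0.06, 0.028], 1],
    [[0.0106, -0.0132, 0.0011], [-0.009, 0.06, 0.028], 1],
    [[0.0106, -0.0132, 0.0011], [-0.009, 0.06, 0.028], 1],
    [[0.0106, -0.0132, 0.0011], [-0.009, 0.06, 0.028], 1],
    [[0.0106, -0.0132, 0.0011], [-0.009, 0.06, 0.028], 1],
    [[0.0106, -0.0132, 0.0011], [-0.009, 0.06, 0.028], 1],
    [[0.0106, -0.0132, 0.0011], [-0.009, 0.06, 0.028], 1],
    [[0.0106, -0.0132, 0.0011], [-0.009, 0.06, 0.028], 1],
    [[0, 0, 0], [0, 0, 0], 1],
    [[0, 0, 0], [0, 0, 0], 1]
  ]
}}

```text
t: 1.3
position: [0.2799, -0.3506, 0.4201]
orientation: [-0.016, 0.953, 0.056, 0.296]
contact_force: [-1.3, -0.6, 0.4]
gripper_width: 0.0883
grip_force: 0.0
```

```bash
python3 - <<'E'
from h import *
c=cal("wrist");np.savez("pics/w1.npz",**c)
i=manip.capture("wrist")[:,:,::-1];cv2.imwrite("pics/w1.png",i)
print(cur(),manip.sense()["joint_positions"].round(2))
E
```

```text
(array([ 0.27985269, -0.35092451,  0.4200569 ]), array([[ 0.81799415,  0.11531187,  0.56355012],
       [ 0.09651639, -0.99332559,  0.06315745],
       [ 0.56707156,  0.0027294 , -0.82366401]])) [-1.27  0.16  1.61  0.62  1.3   0.03]
```

View pics/w1.png

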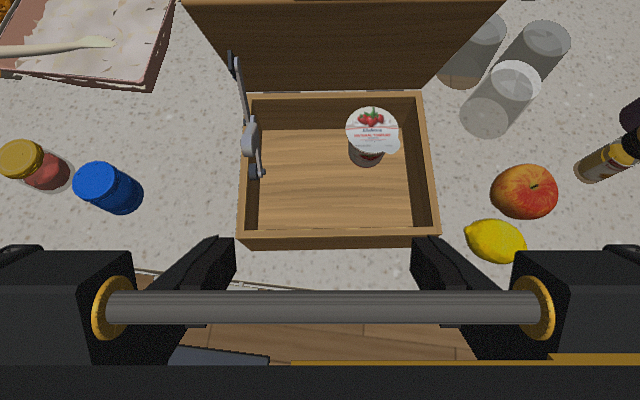

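The box is clear in the wrist view. Its front rim runs from about (237,238) to (439,235), its rear rim is at row 94, the tub is at (372,135), and the stay and tab are near (255,145). I'll zoom in on it.

```bash
python3 - <<'E'
from h import *
i=cv2.imread("pics/w1.png");f=lambda i,k:cv2.resize(i,None,fx=k,fy=k,interpolation=cv2.INTER_CUBIC)
a=f(i[40:190,220:280],4);b=f(i[215:255,225:325],4);d=f(i[215:255,360:460],4)
e=f(i[80:110,235:335],4);g=f(i[80:110,345:445],4)
m=np.zeros((600,260+400,3),np.uint8);m[:600,:240]=a;m[0:160,250:650]=b;m[165:325,250:650]=d;m[330:450,250:650]=e;m[455:575,250:650]=g
cv2.imwrite("pics/c2.png",m)
E
```

```text
(no output)
```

View pics/c2.png

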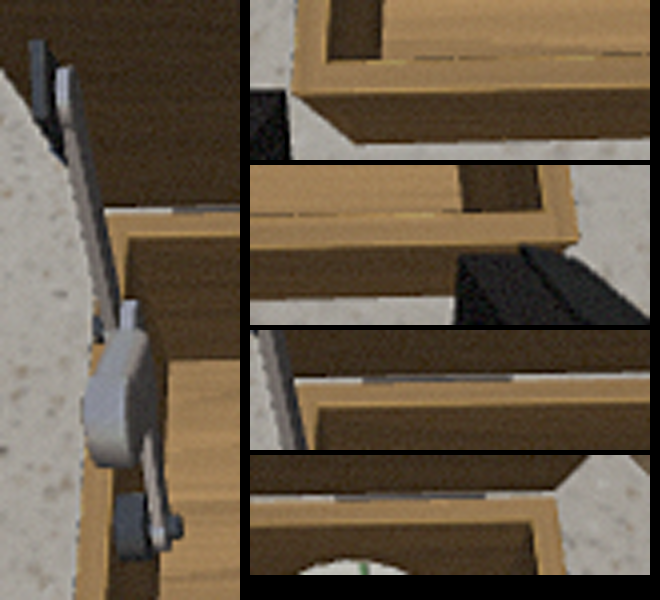

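```bash
python3 - <<'E'
from h import *
c=dict(np.load("pics/w1.npz"))
obs=[((235.5,238.2),(-100,120)),((441.5,234.2),(-100,-120)),((244.5,230.2),(-90,110)),((433.8,226.8),(-90,-110)),((251.8,99.5),(90,110)),((415.3,96.8),(90,-110)),((421.5,89.2),(100,-120))]
W=np.array([onz(c,*u,.085)[:2] for u,_ in obs]);B=np.array([b for _,b in obs])/1e3
wc,bc=W.mean(0),B.mean(0);H=(B-bc).T@(W-wc);yaw=np.arctan2(H[0,1]-H[1,0],H[0,0]+H[1,1])
R=np.array([[np.cos(yaw),-np.sin(yaw)],[np.sin(yaw),np.cos(yaw)]]);o=wc-R@bc
print("box",o.round(4),yaw.round(4),"res mm",(1e3*(W-(B@R.T+o))).round(1).tolist())
np.savez("box.npz",o=o,yaw=yaw)
b2w=lambda x,y,z:np.array([*(R@[x/1e3,y/1e3]+o),z/1e3])
print("jar w",onz(c,20,160,.066).round(3))
for n,q in dict(tabpt=(-2,97,135),tabend=(-15,97,145.5),knee=(33.5,97,121),A=(65.5,97,180),piv=(-10,97,70),lip=(27,0,287)).items():
    X=b2w(*q);print(n,X.round(3),"wrist",np.round(proj(c,X)),"scene",np.round(proj(cal("scene"),X)),"top",np.round(proj(cal("top"),X)))
img=cv2.imread("pics/top0.png")
for n in("top","scene"):
    im=cv2.imread(f"pics/{n}0.png");h=cv2.cvtColor(im,cv2.COLOR_BGR2HSV);u,v=np.array(proj(cal(n),np.array([.49,.075,.07]))).astype(int)
    w=h[v-15:v+16,u-15:u+16];m=cv2.inRange(w,(8,90,60),(30,255,255));k,l,st,ce=cv2.connectedComponentsWithStats(m)
    for j in range(1,k):
        if st[j,4]>20: print(n,st[j],ce[j]+[u-15,v-15],onz(cal(n),*(ce[j]+[u-15,v-15]),.07))
E
```

```text
box [ 0.5261 -0.3402] 0.1382 res mm [[0.9, -1.0], [0.0, 2.1], [0.1, -0.8], [-0.7, -0.3], [-0.7, -0.3], [-0.9, -0.0], [1.2, 0.4]]
jar w [0.484 0.071 0.066]
tabpt [ 0.511 -0.244  0.135] wrist [250. 141.] scene [382. 170.] top [389. 210.]
tabend [ 0.498 -0.246  0.146] wrist [247. 147.] scene [386. 169.] top [390. 214.]
knee [ 0.546 -0.24   0.121] wrist [254. 120.] scene [371. 171.] top [386. 199.]
A [ 0.578 -0.235  0.18 ] wrist [244.  61.] scene [363. 156.] top [388. 187.]
piv [ 0.503 -0.246  0.07 ] wrist [260. 172.] scene [383. 184.] top [386. 213.]
lip [ 0.553 -0.337  0.287] wrist [348. -13.] scene [383. 115.] top [432. 190.]
top [  7   9  17  16 205] [288.96097561 220.8195122 ] [0.48584827 0.07635256 0.07      ]
scene [  8  10  17  16 237] [345.99578059 256.71729958] [0.48463292 0.08296077 0.07      ]
```

```bash
python3 - <<'E'
from h import *
R=ori(np.pi/4,.3);print(R.round(3))
plan(grasp([.4865,.0755,.19],R),R,18)
E
```

```text
[[ 0.676  0.707  0.209]
 [ 0.676 -0.707  0.209]
 [ 0.296 -0.    -0.955]]
18 x [0.0145, -0.0163, 0.0124] [0.016, -0.016, -0.034] |d|mm 25.0 deg 2.3 err mm [ 0.1 -0.9 -1.1]
```

Request:
{"api": "send_rows", "payload": {
  "series": [
    [[0.0145, -0.0163, 0.0124], [0.016, -0.016, -0.034], 1],
    [[0.0145, -0.0163, 0.0124], [0.016, -0.016, -0.034], 1],
    [[0.0145, -0.0163, 0.0124], [0.016, -0.016, -0.034], 1],
    [[0.0145, -0.0163, 0.0124], [0.016, -0.016, -0.034], 1],
    [[0.0145, -0.0163, 0.0124], [0.016, -0.016, -0.034], 1],
    [[0.0145, -0.0163, 0.0124], [0.016, -0.016, -0.034], 1],
    [[0.0145, -0.0163, 0.0124], [0.016, -0.016, -0.034], 1],
    [[0.0145, -0.0163, 0.0124], [0.016, -0.016, -0.034], 1],
    [[0.0145, -0.0163, 0.0124], [0.016, -0.016, -0.034], 1],
    [[0.0145, -0.0163, 0.0124], [0.016, -0.016, -0.034], 1],
    [[0.0145, -0.0163, 0.0124], [0.016, -0.016, -0.034], 1],
    [[0.0145, -0.0163, 0.0124], [0.016, -0.016, -0.034], 1],
    [[0.0145, -0.0163, 0.0124], [0.016, -0.016, -0.034], 1],
    [[0.0145, -0.0163, 0.0124], [0.016, -0.016, -0.034], 1],
    [[0.0145, -0.0163, 0.0124], [0.016, -0.016, -0.034], 1],
    [[0.0145, -0.0163, 0.0124], [0.016, -0.016, -0.034], 1],
    [[0.0145, -0.0163, 0.0124], [0.016, -0.016, -0.034], 1],
    [[0.0145, -0.0163, 0.0124], [0.016, -0.016, -0.034], 1],
    [[0, 0, 0], [0, 0, 0], 1],
    [[0, 0, 0], [0, 0, 0], 1]
  ]
}}

```text
t: 3.35
position: [0.4568, 0.0438, 0.3298]
orientation: [-0.052, 0.912, 0.381, 0.14]
contact_force: [0.8, -0.6, 0.3]
gripper_width: 0.088
grip_force: 0.0
```

```bash
python3 - <<'E'
from h import *
c=cal("wrist");np.savez("pics/w2.npz",**c)
i=manip.capture("wrist")[:,:,::-1];cv2.imwrite("pics/w2.png",i)
p,R=cur();print(p,(p+.147*R[:,2]).round(4),R.round(3).tolist(),manip.sense()["joint_positions"].round(2))
print(proj(c,np.array([.4865,.0755,.07])))
E
```

```text
[0.45676217 0.04348566 0.33003281] [0.4886 0.0731 0.1896] [[0.671, 0.709, 0.217], [0.68, -0.705, 0.202], [0.296, 0.012, -0.955]] [-0.21  0.27  1.72  0.29  1.    0.43]
(np.float64(317.58539423143685), np.float64(242.5180856627034))
```

View pics/w2.png

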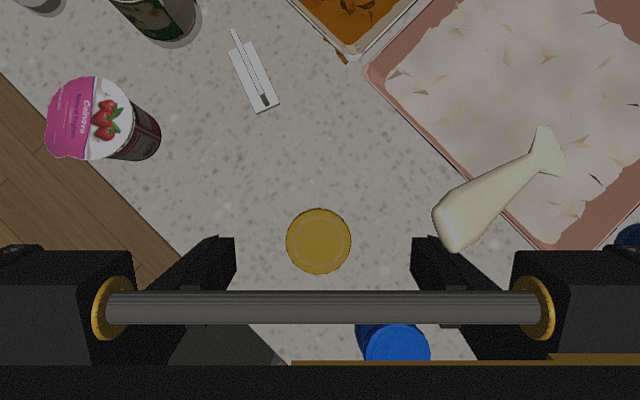

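The cap centre is at (318,241), within 1 px of the prediction, so the jar fix holds. A spoon handle end near (450,240) lies to the right, so I'll check how far it is from the right finger.

```bash
python3 - <<'E'
from h import *
c=dict(np.load("pics/w2.npz"))
p,R=cur()
J=onz(c,318.5,241.5,.07);print(J)
for z in(.03,.06,.09):
    d=onz(c,447,238,z)-J;print(z,"spoon rel tool xy mm",(1e3*R[:,:2].T@d).round())
Rg=ori(np.pi/4,.3)
e=plan(grasp([J[0],J[1],.052],Rg),Rg,10)
E
```

```text
[0.48761809 0.07556155 0.07      ]
0.03 spoon rel tool xy mm [-13. 122.]
0.06 spoon rel tool xy mm [ -2. 110.]
0.09 spoon rel tool xy mm [10. 98.]
10 x [-0.004, -0.0002, 0.0132] [0.001, -0.0, 0.001] |d|mm 14.0 deg 0.1 err mm [-0.4  0.  -0.3]
```

Request:
{"api": "send_rows", "payload": {
  "series": [
    [[-0.004, -0.0002, 0.0128], [0.001, 0, 0.001], 1],
    [[-0.004, -0.0002, 0.0128], [0.001, 0, 0.001], 1],
    [[-0.004, -0.0002, 0.0128], [0.001, 0, 0.001], 1],
    [[-0.004, -0.0002, 0.0128], [0.001, 0, 0.001], 1],
    [[-0.004, -0.0002, 0.0128], [0.001, 0, 0.001], 1],
    [[-0.004, -0.0002, 0.0128], [0.001, 0, 0.001], 1],
    [[-0.004, -0.0002, 0.0128], [0.001, 0, 0.001], 1],
    [[-0.004, -0.0002, 0.0128], [0.001, 0, 0.001], 1],
    [[-0.004, -0.0002, 0.0128], [0.001, 0, 0.001], 1],
    [[-0.004, -0.0002, 0.0128], [0.001, 0, 0.001], 1],
    [[0, 0, 0], [0, 0, 0], 1],
    [[0, 0, 0], [0, 0, 0], 1]
  ]
}}

```text
t: 4.6
position: [0.4556, 0.0441, 0.1963]
orientation: [-0.057, 0.914, 0.376, 0.138]
contact_force: [-0.2, 0.6, 0.8]
gripper_width: 0.0879
grip_force: 0.0
```

```bash
python3 - <<'E'
from h import *
p,R=cur();print((p+.147*R[:,2]).round(4),np.degrees(np.arccos(-R[2,2])),R[2,1],manip.sense()["contact_force"])
E
```

```text
[0.4865 0.0748 0.0558] 17.219442978017664 -0.0006760411612604378 [-0.16200659  0.5514347   0.83535923]
```

Request:
{"api": "send_rows", "payload": {
  "series": [
    [[0, 0, 0], [0, 0, 0], -1],
    [[0, 0, 0], [0, 0, 0], -1],
    [[0, 0, 0], [0, 0, 0], -1],
    [[0, 0, 0], [0, 0, 0], -1],
    [[0, 0, 0], [0, 0, 0], -1],
    [[0, 0, 0], [0, 0, 0], -1],
    [[0, 0, 0], [0, 0, 0], -1],
    [[0, 0, 0], [0, 0, 0], -1]
  ]
}}

```text
t: 5.4
position: [0.4554, 0.0449, 0.196]
orientation: [-0.057, 0.914, 0.377, 0.138]
contact_force: [0.2, -1.2, 3.1]
gripper_width: 0.0532
grip_force: 29.5
```

Request:
{"api": "send_rows", "payload": {
  "series": [
    [[0.003, 0, -0.0096], [0, 0, 0], -1],
    [[0.006, 0, -0.019], [0, 0, 0], -1],
    [[0.006, 0, -0.019], [0, 0, 0], -1],
    [[0.006, 0, -0.019], [0, 0, 0], -1],
    [[0.006, 0, -0.019], [0, 0, 0], -1],
    [[0.006, 0, -0.019], [0, 0, 0], -1],
    [[0.006, 0, -0.019], [0, 0, 0], -1],
    [[0.006, 0, -0.019], [0, 0, 0], -1],
    [[0, 0, 0], [0, 0, 0], -1]
  ]
}}

```text
t: 6.3
position: [0.4558, 0.0455, 0.3475]
orientation: [-0.056, 0.914, 0.377, 0.14]
contact_force: [0.5, 0.5, -1.7]
gripper_width: 0.0531
grip_force: 29.3
```

```bash
cat >> h.py <<'E'
_b=np.load("box.npz") if __import__("os").path.exists("box.npz") else None
yaw=float(_b["yaw"])
def bx(x,y,z):
    c,s=np.cos(yaw),np.sin(yaw);return np.array([_b["o"][0]+(c*x-s*y)/1e3,_b["o"][1]+(s*x+c*y)/1e3,z/1e3])
def where():
    p,R=cur();c,s=np.cos(yaw),np.sin(yaw)
    for k,n in((.147,"grasp"),(.166,"tip")):
        q=p+k*R[:,2];d=q[:2]-_b["o"];print(n,"box mm",(1e3*np.array([c*d[0]+s*d[1],-s*d[0]+c*d[1],q[2]])).round(1))
    f=manip.sense();print("lean",np.degrees(np.arctan2(np.hypot(*R[:2,2]),-R[2,2])).round(1),"F",f["contact_force"].round(1),"w",f["gripper_width"],f["grip_force"])
E
python3 - <<'E'
from h import *
where()
Rb=ori(yaw,.3)
s=plan(grasp(bx(-42,-18,195),Rb),Rb,18)
plan(grasp(bx(-42,-18,64),Rb),Rb,9,s)
E
```

```text
grasp box mm [ 18.6 417.8 207.2]
tip box mm [ 23.2 421.2 189. ]
lean 17.3 F [ 0.5  0.5 -1.7] w 0.0530863899171636 29.31036875655991
18 x [-0.0111, 0.0205, -0.0027] [-0.011, -0.0, 0.034] |d|mm 23.0 deg 2.0 err mm [-0.1  0.5  0.6]
9 x [-0.0043, -0.0, 0.014] [0.001, -0.001, 0.0] |d|mm 15.0 deg 0.1 err mm [ 0.4  0.  -0.2]
```

```bash
python3 - <<'E'
from h import *
Rb=ori(yaw,.3)
s=plan(grasp(bx(-85,180,215),Rb),Rb,14)
s=plan(grasp(bx(-80,-18,215),Rb),Rb,10,s)
s=plan(grasp(bx(-42,-18,160),Rb),Rb,5,s)
E
```

```text
14 x [-0.0121, 0.0117, -0.0043] [-0.014, -0.0, 0.044] |d|mm 17.0 deg 2.6 err mm [-0.1  0.7 -0.4]
10 x [0.0005, 0.0199, 0.0001] [0.001, -0.0, -0.0] |d|mm 20.0 deg 0.1 err mm [-0.1 -0.3  0.3]
5 x [0.004, -0.0, 0.0128] [-0.001, -0.001, -0.0] |d|mm 13.0 deg 0.1 err mm [ 0.1 -0.1  0.1]
```

Request:
{"api": "send_rows", "payload": {
  "series": [
    [[-0.0121, 0.0117, -0.0043], [-0.014, 0, 0.044], -1],
    [[-0.0121, 0.0117, -0.0043], [-0.014, 0, 0.044], -1],
    [[-0.0121, 0.0117, -0.0043], [-0.014, 0, 0.044], -1],
    [[-0.0121, 0.0117, -0.0043], [-0.014, 0, 0.044], -1],
    [[-0.0121, 0.0117, -0.0043], [-0.014, 0, 0.044], -1],
    [[-0.0121, 0.0117, -0.0043], [-0.014, 0, 0.044], -1],
    [[-0.0121, 0.0117, -0.0043], [-0.014, 0, 0.044], -1],
    [[-0.0121, 0.0117, -0.0043], [-0.014, 0, 0.044], -1],
    [[-0.0121, 0.0117, -0.0043], [-0.014, 0, 0.044], -1],
    [[-0.0121, 0.0117, -0.0043], [-0.014, 0, 0.044], -1],
    [[-0.0121, 0.0117, -0.0043], [-0.014, 0, 0.044], -1],
    [[-0.0121, 0.0117, -0.0043], [-0.014, 0, 0.044], -1],
    [[-0.0121, 0.0117, -0.0043], [-0.014, 0, 0.044], -1],
    [[-0.0121, 0.0117, -0.0043], [-0.014, 0, 0.044], -1]
  ]
}}

```text
t: 7.7
position: [0.3735, -0.1794, 0.3519]
orientation: [-0.009, 0.987, 0.066, 0.149]
contact_force: [0.1, 0.1, -2.4]
gripper_width: 0.0531
grip_force: 29.3
```

Request:
{"api": "send_rows", "payload": {
  "series": [
    [[0.0005, 0.02, 0.0001], [0.001, 0, 0], -1],
    [[0.0005, 0.02, 0.0001], [0.001, 0, 0], -1],
    [[0.0005, 0.02, 0.0001], [0.001, 0, 0], -1],
    [[0.0005, 0.02, 0.0001], [0.001, 0, 0], -1],
    [[0.0005, 0.02, 0.0001], [0.001, 0, 0], -1],
    [[0.0005, 0.02, 0.0001], [0.001, 0, 0], -1],
    [[0.0005, 0.02, 0.0001], [0.001, 0, 0], -1],
    [[0.0005, 0.02, 0.0001], [0.001, 0, 0], -1],
    [[0.0005, 0.02, 0.0001], [0.001, 0, 0], -1],
    [[0.0005, 0.02, 0.0001], [0.001, 0, 0], -1],
    [[0, 0, 0], [0, 0, 0], -1],
    [[0, 0, 0], [0, 0, 0], -1]
  ]
}}

```text
t: 8.9
position: [0.4064, -0.3761, 0.3522]
orientation: [-0.014, 0.986, 0.068, 0.149]
contact_force: [-0.2, 0.6, -3.2]
gripper_width: 0.0533
grip_force: 29.3
```

```bash
python3 - <<'E'
from h import *
where();Rb=ori(yaw,.3)
s=plan(grasp(bx(-42,-18,130),Rb),Rb,6)
s=plan(grasp(bx(-42,-18,70),Rb),Rb,6,s)
c=cal("wrist");w=manip.capture("wrist")[:,:,::-1];t=manip.capture("scene")[60:260,300:500,::-1]
cv2.imwrite("pics/w3.png",np.hstack([w[:,120:520],cv2.resize(t,(400,400))]))
E
```

```text
grasp box mm [-80.1 -17.8 211.8]
tip box mm [-74.4 -17.7 193.6]
lean 17.2 F [-0.2  0.6 -3.2] w 0.05327719167777778 29.31168646988226
6 x [0.002, -0.0001, 0.0149] [-0.001, 0.0, -0.0] |d|mm 15.0 deg 0.1 err mm [-0.2  0.  -0.1]
6 x [-0.0029, 0.0, 0.0095] [-0.0, 0.0, -0.0] |d|mm 10.0 deg 0.0 err mm [0.  0.2 0.3]
```

View pics/w3.png

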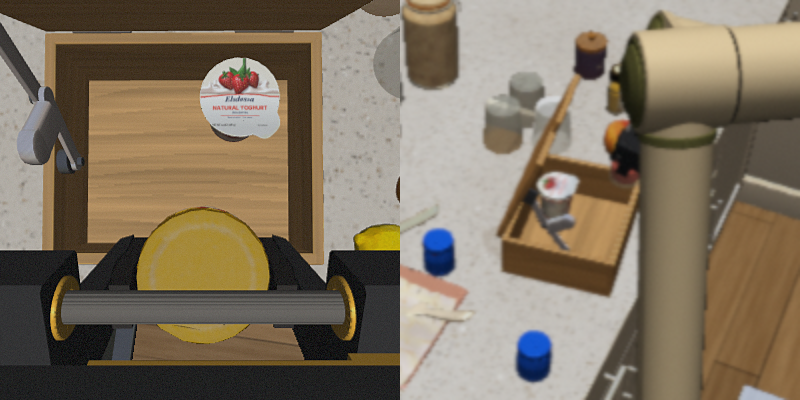

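The wrist crop shows the jar held centred, with the cap at about (205,265), and the box ahead is clear. The tub is at (240,95), well away from the placing spot. Now I'll lower it.

Request:
{"api": "send_rows", "payload": {
  "series": [
    [[0.002, 0, 0.0149], [-0.001, 0, 0], -1],
    [[0.002, 0, 0.0149], [-0.001, 0, 0], -1],
    [[0.002, 0, 0.0149], [-0.001, 0, 0], -1],
    [[0.002, 0, 0.0149], [-0.001, 0, 0], -1],
    [[0.002, 0, 0.0149], [-0.001, 0, 0], -1],
    [[0.002, 0, 0.0149], [-0.001, 0, 0], -1],
    [[-0.0029, 0, 0.0095], [0, 0, 0], -1],
    [[-0.0029, 0, 0.0095], [0, 0, 0], -1],
    [[-0.0029, 0, 0.0095], [0, 0, 0], -1],
    [[-0.0029, 0, 0.0095], [0, 0, 0], -1],
    [[-0.0029, 0, 0.0095], [0, 0, 0], -1],
    [[-0.0029, 0, 0.0095], [0, 0, 0], -1],
    [[0, 0, 0], [0, 0, 0], -1],
    [[0, 0, 0], [0, 0, 0], -1]
  ]
}}

```text
t: 10.4
position: [0.4446, -0.371, 0.2119]
orientation: [-0.01, 0.986, 0.068, 0.15]
contact_force: [-0.2, -0.3, -2.6]
gripper_width: 0.0528
grip_force: 29.3
```

```bash
python3 - <<'E'
from h import *
where();p,R=cur();print(R.T@[0,0,-.001], R[2])
E
```

```text
grasp box mm [-41.4 -19.3  71.5]
tip box mm [-35.8 -19.3  53.4]
lean 17.3 F [-0.2 -0.3 -2.6] w 0.05278386874706358 29.31267502674018
[-2.96704337e-04  2.02361567e-07  9.54969369e-04] [ 2.96704337e-01 -2.02361567e-04 -9.54969369e-01]
```

Request:
{"api": "send_rows", "payload": {
  "series": [
    [[-0.0006, 0, 0.0019], [0, 0, 0], -1],
    [[-0.0006, 0, 0.0019], [0, 0, 0], -1],
    [[-0.0006, 0, 0.0019], [0, 0, 0], -1],
    [[-0.0003, 0, 0.001], [0, 0, 0], -1],
    [[-0.0003, 0, 0.001], [0, 0, 0], -1],
    [[0, 0, 0], [0, 0, 0], -1]
  ]
}}

```text
t: 11.0
position: [0.4445, -0.3709, 0.2038]
orientation: [-0.01, 0.986, 0.068, 0.15]
contact_force: [-0.0, 0.3, -1.7]
gripper_width: 0.0529
grip_force: 29.3
```

Request:
{"api": "send_rows", "payload": {
  "series": [
    [[-0.0003, 0, 0.001], [0, 0, 0], -1],
    [[0, 0, 0], [0, 0, 0], -1]
  ]
}}

```text
t: 11.2
position: [0.4445, -0.3709, 0.2028]
orientation: [-0.01, 0.986, 0.068, 0.15]
contact_force: [-0.0, -0.2, -3.0]
gripper_width: 0.0528
grip_force: 29.3
```

Request:
{"api": "send_rows", "payload": {
  "series": [
    [[-0.0003, 0, 0.001], [0, 0, 0], -1],
    [[0, 0, 0], [0, 0, 0], -1]
  ]
}}

```text
t: 11.4
position: [0.4446, -0.371, 0.202]
orientation: [-0.01, 0.986, 0.068, 0.15]
contact_force: [0.1, -0.6, 0.2]
gripper_width: 0.0533
grip_force: 29.5
```

Contact with the floor: the force rose by 3 N at the expected height. I'll release and back out along the tool axis.

Request:
{"api": "send_rows", "payload": {
  "series": [
    [[0, 0, 0], [0, 0, 0], 1],
    [[0, 0, 0], [0, 0, 0], 1],
    [[0, 0, 0], [0, 0, 0], 1],
    [[0, 0, 0], [0, 0, 0], 1],
    [[0, 0, 0], [0, 0, 0], 1],
    [[0, 0, 0], [0, 0, 0], 1],
    [[0, 0, -0.003], [0, 0, 0], 1],
    [[0, 0, -0.01], [0, 0, 0], 1],
    [[0, 0, -0.015], [0, 0, 0], 1],
    [[0, 0, -0.02], [0, 0, 0], 1],
    [[0, 0, -0.025], [0, 0, 0], 1],
    [[0, 0, -0.025], [0, 0, 0], 1],
    [[0, 0, -0.025], [0, 0, 0], 1],
    [[0, 0, -0.025], [0, 0, 0], 1],
    [[0, 0, -0.01], [0, 0, 0], 1],
    [[0, 0, 0], [0, 0, 0], 1],
    [[0, 0, 0], [0, 0, 0], 1]
  ]
}}

```text
t: 13.1
position: [0.398, -0.3772, 0.3521]
orientation: [-0.011, 0.986, 0.068, 0.149]
contact_force: [0.1, 0.8, 0.8]
gripper_width: 0.0879
grip_force: 0.0
```

```bash
python3 - <<'E'
from h import *
where()
# project predicted tab / jar into wrist; save view
c=cal("wrist");np.savez("pics/w4.npz",**c);w=manip.capture("wrist")[:,:,::-1];cv2.imwrite("pics/w4f.png",w)
cv2.imwrite("pics/w4.png",np.hstack([w[:,120:420],cv2.resize(w[80:260,125:275],None,fx=2.22,fy=2.22,interpolation=2)[:400]]))
for n,q in dict(tabpt=(-2,97,135),tabend=(-15,97,145.5),knee=(33.5,97,121),piv=(-10,97,70),jar=(-41,-19,76)).items():print(n,np.round(proj(c,bx(*q))))
Rt=ori(yaw,.65)
s=plan(grasp(bx(-60,97,190),Rt),Rt,12)
E
```

```text
grasp box mm [-88.4 -18.8 211.7]
tip box mm [-82.8 -18.8 193.6]
lean 17.2 F [0.1 0.8 0.8] w 0.0879228018100809 0.0
tabpt [155. 125.]
tabend [147. 140.]
knee [166.  82.]
piv [193. 153.]
jar [323. 186.]
12 x [-0.003, -0.0097, 0.0027] [-0.0, 0.029, -0.0] |d|mm 11.0 deg 1.7 err mm [-0.7  0.4  0.1]
```

View pics/w4.png

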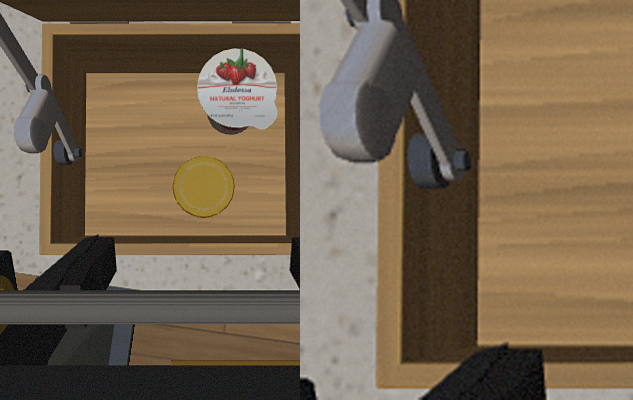

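The jar stands at (203,186) in the crop, exactly where predicted. The tab end is near (148,143) in the full frame, which matches my model of the tab. Next I approach the tab with the tool leaning 37° and the fingers half open.

```bash
python3 - <<'E'
from h import *
Rt=ori(yaw,.65)
s=plan(grasp(bx(-57,97,207),Rt),Rt,12)
s=plan(grasp(bx(-3,97,136),Rt),Rt,9,s)
E
```

```text
12 x [-0.0021, -0.0097, 0.0016] [-0.0, 0.029, -0.0] |d|mm 10.0 deg 1.7 err mm [ 0.1  0.5 -0.3]
9 x [0.0, 0.0001, 0.0099] [-0.0, 0.0, -0.0] |d|mm 10.0 deg 0.0 err mm [ 0.1 -0.3 -0.4]
```

Request:
{"api": "send_rows", "payload": {
  "series": [
    [[-0.0021, -0.0097, 0.0016], [0, 0.029, 0], 0.2],
    [[-0.0021, -0.0097, 0.0016], [0, 0.029, 0], 0.2],
    [[-0.0021, -0.0097, 0.0016], [0, 0.029, 0], 0.2],
    [[-0.0021, -0.0097, 0.0016], [0, 0.029, 0], 0.2],
    [[-0.0021, -0.0097, 0.0016], [0, 0.029, 0], 0.2],
    [[-0.0021, -0.0097, 0.0016], [0, 0.029, 0], 0.2],
    [[-0.0021, -0.0097, 0.0016], [0, 0.029, 0], 0.2],
    [[-0.0021, -0.0097, 0.0016], [0, 0.029, 0], 0.2],
    [[-0.0021, -0.0097, 0.0016], [0, 0.029, 0], 0.2],
    [[-0.0021, -0.0097, 0.0016], [0, 0.029, 0], 0.2],
    [[-0.0021, -0.0097, 0.0016], [0, 0.029, 0], 0.2],
    [[-0.0021, -0.0097, 0.0016], [0, 0.029, 0], 0.2],
    [[0, 0, 0], [0, 0, 0], 0.2],
    [[0, 0, 0], [0, 0, 0], 0.2]
  ]
}}

```text
t: 14.55
position: [0.3685, -0.2642, 0.324]
orientation: [-0.022, 0.946, 0.065, 0.318]
contact_force: [0.5, -0.8, 0.3]
gripper_width: 0.053
grip_force: 0.0
```

```bash
python3 - <<'E'
from h import *
where();print(manip.sense()["joint_positions"].round(2))
Rt=ori(yaw,.65)
s=plan(grasp(bx(-3,97,136),Rt),Rt,9)
E
```

```text
grasp box mm [-56.9  97.1 206.8]
tip box mm [-45.4  97.1 191.7]
lean 37.1 F [ 0.5 -0.8  0.3] w 0.052985345972930926 0.0
[-0.99  0.27  1.8   0.76  0.92  0.02]
9 x [-0.0, 0.0, 0.0099] [-0.0, 0.0, -0.0] |d|mm 10.0 deg 0.0 err mm [ 0.1  0.1 -0.1]
```

Request:
{"api": "send_rows", "payload": {
  "series": [
    [[0, 0, 0.0099], [0, 0, 0], 0.2],
    [[0, 0, 0.0099], [0, 0, 0], 0.2],
    [[0, 0, 0.0099], [0, 0, 0], 0.2],
    [[0, 0, 0.0099], [0, 0, 0], 0.2],
    [[0, 0, 0.0099], [0, 0, 0], 0.2],
    [[0, 0, 0.0099], [0, 0, 0], 0.2],
    [[0, 0, 0.0099], [0, 0, 0], 0.2],
    [[0, 0, 0.0099], [0, 0, 0], 0.2],
    [[0, 0, 0.0099], [0, 0, 0], 0.2],
    [[0, 0, 0], [0, 0, 0], 0.2]
  ]
}}

```text
t: 15.55
position: [0.4222, -0.2564, 0.2524]
orientation: [-0.023, 0.946, 0.065, 0.318]
contact_force: [-0.5, -1.0, 1.3]
gripper_width: 0.053
grip_force: 0.0
```

Request:
{"api": "send_rows", "payload": {
  "series": [
    [[0, 0, 0], [0, 0, 0], -1],
    [[0, 0, 0], [0, 0, 0], -1],
    [[0, 0, 0], [0, 0, 0], -1],
    [[0, 0, 0], [0, 0, 0], -1],
    [[0, 0, 0], [0, 0, 0], -1],
    [[0, 0, 0], [0, 0, 0], -1]
  ]
}}

```text
t: 16.15
position: [0.4216, -0.2563, 0.2536]
orientation: [-0.022, 0.946, 0.065, 0.318]
contact_force: [-1.5, 2.8, 3.1]
gripper_width: 0.0117
grip_force: 30.0
```

```bash
python3 - <<'E'
from h import *
where()
p,R=cur()
# grasp follows arc about lower pivot (-10,70); tool turns along
x0,z0=-3,136
s=None
for a in(.06,.12,.18,.24,.30,.36,.42):
    c_,s_=np.cos(a),np.sin(a);dx,dz=x0+10,z0-70
    x,z=-10+c_*dx-s_*dz,70+s_*dx+c_*dz
    Rt=ori(yaw,.65+a); s=plan(grasp(bx(x,97,z),Rt),Rt,2,s)
E
```

```text
grasp box mm [ -3.1  97.6 136.5]
tip box mm [  8.4  97.6 121.4]
lean 37.2 F [-1.5  2.8  3.1] w 0.011705045045393641 30.000392985530198
2 x [-0.006, 0.0003, -0.001] [-0.0, 0.03, -0.0] |d|mm 6.0 deg 1.7 err mm [ 0.1 -0.  -0. ]
2 x [-0.0059, -0.0, -0.0013] [-0.0, 0.03, -0.0] |d|mm 6.0 deg 1.7 err mm [ 0.1 -0.   0. ]
2 x [-0.0059, -0.0, -0.0013] [-0.0, 0.03, -0.0] |d|mm 6.0 deg 1.7 err mm [-0. -0.  0.]
2 x [-0.0059, -0.0, -0.0013] [-0.0, 0.03, -0.0] |d|mm 6.0 deg 1.7 err mm [-0.1 -0.   0. ]
2 x [-0.0059, -0.0, -0.0012] [-0.0, 0.03, -0.0] |d|mm 6.0 deg 1.7 err mm [ 0.   0.  -0.1]
2 x [-0.0058, 0.0, -0.0013] [-0.0, 0.03, -0.0] |d|mm 6.0 deg 1.7 err mm [0.1 0.  0.1]
2 x [-0.0059, 0.0, -0.0013] [-0.0, 0.03, -0.0] |d|mm 6.0 deg 1.7 err mm [-0.  0.  0.]
```

The tab is pinched: 11.7 mm wide with a 30 N grip. I'll pull it along the arc slowly.

Request:
{"api": "send_rows", "payload": {
  "series": [
    [[-0.003, 0, -0.0006], [0, 0.015, 0], -1],
    [[-0.003, 0, -0.0006], [0, 0.015, 0], -1],
    [[-0.003, 0, -0.0006], [0, 0.015, 0], -1],
    [[-0.003, 0, -0.0006], [0, 0.015, 0], -1],
    [[-0.003, 0, -0.0006], [0, 0.015, 0], -1],
    [[-0.003, 0, -0.0006], [0, 0.015, 0], -1],
    [[-0.003, 0, -0.0006], [0, 0.015, 0], -1],
    [[-0.003, 0, -0.0006], [0, 0.015, 0], -1],
    [[0, 0, 0], [0, 0, 0], -1]
  ]
}}

```text
t: 17.05
position: [0.4003, -0.2592, 0.2421]
orientation: [-0.026, 0.924, 0.064, 0.375]
contact_force: [-1.9, 3.5, 6.5]
gripper_width: 0.012
grip_force: 30.0
```

```bash
python3 - <<'E'
from h import *
where();print(manip.sense()["joint_positions"].round(2))
E
```

```text
grasp box mm [-11.   97.6 136.6]
tip box mm [  2.2  97.6 123. ]
lean 44.2 F [-1.9  3.5  6.5] w 0.011974459389631953 30.00098705291748
[-0.94  0.44  1.87  1.11  0.75 -0.33]
```

Request:
{"api": "send_rows", "payload": {
  "series": [
    [[-0.003, 0, -0.0006], [0, 0.015, 0], -1],
    [[-0.003, 0, -0.0006], [0, 0.015, 0], -1],
    [[-0.003, 0, -0.0006], [0, 0.015, 0], -1],
    [[-0.003, 0, -0.0006], [0, 0.015, 0], -1],
    [[-0.003, 0, -0.0006], [0, 0.015, 0], -1],
    [[-0.003, 0, -0.0006], [0, 0.015, 0], -1],
    [[-0.003, 0, -0.0006], [0, 0.015, 0], -1],
    [[-0.003, 0, -0.0006], [0, 0.015, 0], -1],
    [[-0.003, 0, -0.0006], [0, 0.015, 0], -1],
    [[-0.003, 0, -0.0006], [0, 0.015, 0], -1],
    [[-0.003, 0, -0.0006], [0, 0.015, 0], -1],
    [[-0.003, 0, -0.0006], [0, 0.015, 0], -1],
    [[-0.003, 0, -0.0006], [0, 0.015, 0], -1],
    [[-0.003, 0, -0.0006], [0, 0.015, 0], -1],
    [[0, 0, 0], [0, 0, 0], -1],
    [[0, 0, 0], [0, 0, 0], -1]
  ]
}}

```text
t: 18.65
position: [0.3672, -0.2638, 0.2162]
orientation: [-0.033, 0.88, 0.061, 0.471]
contact_force: [-7.7, 4.3, 16.9]
gripper_width: 0.0117
grip_force: 30.0
```

```bash
python3 - <<'E'
from h import *
where();print(manip.sense()["joint_positions"].round(2))
E
```

```text
grasp box mm [-24.6  97.6 134.7]
tip box mm [ -8.8  97.6 124.2]
lean 56.3 F [-7.7  4.3 16.9] w 0.0116510064582415 30.002497234381735
[-1.04  0.49  1.99  1.46  0.88 -0.75]
```

Request:
{"api": "send_rows", "payload": {
  "series": [
    [[0, 0, 0], [0, 0, 0], 0.1],
    [[0, 0, 0], [0, 0, 0], 0.1],
    [[0, 0, 0], [0, 0, 0], 0.1],
    [[0, 0, 0], [0, 0, 0], 0.1],
    [[0, 0, -0.01], [0, 0, 0], 0.1],
    [[0, 0, -0.015], [0, 0, 0], 0.1],
    [[0, 0, -0.02], [0, 0, 0], 0.1],
    [[0, 0, -0.02], [0, 0, 0], 0.1],
    [[0, 0, -0.02], [0, 0, 0], 0.1],
    [[0, 0, -0.02], [0, -0.05, 0], 0.1],
    [[0, 0, -0.02], [0, -0.05, 0], 0.1],
    [[0, 0, 0], [0, 0, 0], 0.1]
  ]
}}

```text
t: 19.85
position: [0.264, -0.2785, 0.2869]
orientation: [-0.027, 0.903, 0.062, 0.424]
contact_force: [0.1, 0.2, 0.4]
gripper_width: 0.0485
grip_force: 0.0
```

```bash
python3 - <<'E'
from h import *
where();c=cal("wrist");np.savez("pics/w5.npz",**c);w=manip.capture("wrist")[:,:,::-1];t=manip.capture("scene")[:,:,::-1]
cv2.imwrite("pics/w5f.png",w);cv2.imwrite("pics/s5f.png",t)
cv2.imwrite("pics/w5.png",np.hstack([w[:,150:550],cv2.resize(t[90:215,335:435],(400,400))]))
def geo(k):  # bar turn k -> knee, tabpt
    L=np.array([-10,70]);a=k
    rot=lambda v:L+np.array([[np.cos(a),-np.sin(a)],[np.sin(a),np.cos(a)]])@(np.array(v)-L)
    return rot((33.5,121)),rot((-15,145.5))
for k in(0,.25,.33,.4):
    kn,te=geo(k);print(k,kn.round(),"knee px",np.round(proj(c,bx(kn[0],97,kn[1]))),"tabend",np.round(proj(c,bx(te[0],97,te[1]))),"scene",np.round(proj(cal("scene"),bx(kn[0],97,kn[1]))),np.round(proj(cal("scene"),bx(te[0],97,te[1]))))
E
```

```text
grasp box mm [-138.    96.7  193.1]
tip box mm [-123.4   96.6  180.9]
lean 50.3 F [0.1 0.2 0.4] w 0.048497935282540205 0.0
0 [ 34. 121.] knee px [321. 128.] tabend [321. 146.] scene [371. 171.] [386. 169.]
0.25 [ 20. 130.] knee px [321. 131.] tabend [321. 167.] scene [375. 170.] [391. 171.]
0.33 [ 15. 132.] knee px [321. 133.] tabend [321. 175.] scene [377. 170.] [392. 172.]
0.4 [ 10. 134.] knee px [321. 135.] tabend [321. 182.] scene [378. 170.] [394. 172.]
```

View pics/w5.png

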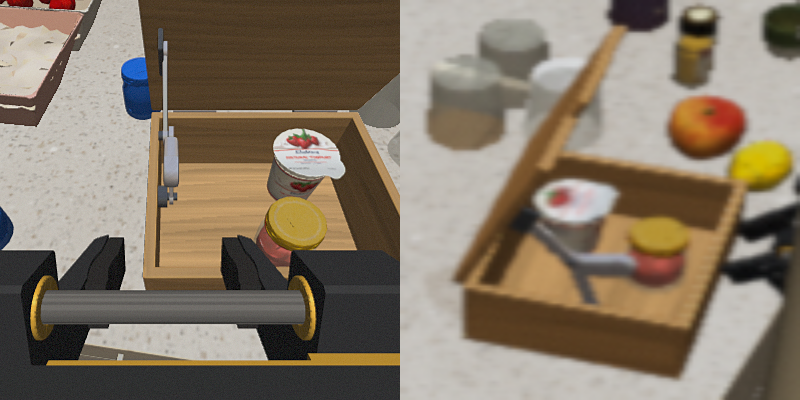

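The knee now bends toward the robot: in the scene the knee is at about (380,173) and the tab end at (394,172), or roughly 0.38 rad of bar turn. The lid is still up and the jar is standing. Next I take the closed fingers over the lip to behind the lid.

```bash
cat >> h.py <<'E'
def tip(p,R): return np.asarray(p)-.166*R[:,2]
E
python3 - <<'E'
from h import *
R0=ori(yaw,0)
s=plan(tip(bx(-90,0,360),R0),R0,18)
s=plan(tip(bx(72,0,345),R0),R0,10,s)
s=plan(tip(bx(72,0,272),R0),R0,7,s)
E
```

```text
18 x [0.0144, 0.0054, -0.0082] [0.0, -0.049, -0.0] |d|mm 17.0 deg 2.8 err mm [ 0.1  0.1 -0.1]
10 x [0.0162, -0.0, 0.0015] [0.0, 0.0, -0.0] |d|mm 16.0 deg 0.0 err mm [ 0.1 -0.2 -0.4]
7 x [0.0, -0.0, 0.0104] [0.0, 0.0, -0.0] |d|mm 10.0 deg 0.0 err mm [ 0.  -0.3 -0.2]
```

Request:
{"api": "send_rows", "payload": {
  "series": [
    [[0.0144, 0.0054, -0.0082], [0, -0.049, 0], -1],
    [[0.0144, 0.0054, -0.0082], [0, -0.049, 0], -1],
    [[0.0144, 0.0054, -0.0082], [0, -0.049, 0], -1],
    [[0.0144, 0.0054, -0.0082], [0, -0.049, 0], -1],
    [[0.0144, 0.0054, -0.0082], [0, -0.049, 0], -1],
    [[0.0144, 0.0054, -0.0082], [0, -0.049, 0], -1],
    [[0.0144, 0.0054, -0.0082], [0, -0.049, 0], -1],
    [[0.0144, 0.0054, -0.0082], [0, -0.049, 0], -1],
    [[0.0144, 0.0054, -0.0082], [0, -0.049, 0], -1],
    [[0.0144, 0.0054, -0.0082], [0, -0.049, 0], -1],
    [[0.0144, 0.0054, -0.0082], [0, -0.049, 0], -1],
    [[0.0144, 0.0054, -0.0082], [0, -0.049, 0], -1],
    [[0.0144, 0.0054, -0.0082], [0, -0.049, 0], -1],
    [[0.0144, 0.0054, -0.0082], [0, -0.049, 0], -1],
    [[0.0144, 0.0054, -0.0082], [0, -0.049, 0], -1],
    [[0.0144, 0.0054, -0.0082], [0, -0.049, 0], -1],
    [[0.0144, 0.0054, -0.0082], [0, -0.049, 0], -1],
    [[0.0144, 0.0054, -0.0082], [0, -0.049, 0], -1],
    [[0, 0, 0], [0, 0, 0], -1]
  ]
}}

```text
t: 21.85
position: [0.4397, -0.3525, 0.5243]
orientation: [-0.001, 0.998, 0.071, -0.001]
contact_force: [1.4, 0.7, -0.1]
gripper_width: 0.0001
grip_force: 0.0
```

```bash
python3 - <<'E'
from h import *
where();R0=ori(yaw,0)
s=plan(tip(bx(72,0,348),R0),R0,10)
s=plan(tip(bx(72,0,272),R0),R0,7,s)
E
```

```text
grasp box mm [-8.770e+01  1.000e-01  3.773e+02]
tip box mm [-8.770e+01  2.000e-01  3.583e+02]
lean 0.2 F [ 1.4  0.7 -0.1] w 0.00011117997023415445 0.0
10 x [0.0159, 0.0, 0.001] [-0.0, 0.0, 0.0] |d|mm 16.0 deg 0.0 err mm [-0.3  0.2 -0.1]
7 x [0.0001, 0.0001, 0.0108] [-0.0, 0.0, 0.0] |d|mm 11.0 deg 0.0 err mm [ 0.2 -0.2  0.3]
```

Request:
{"api": "send_rows", "payload": {
  "series": [
    [[0.016, 0, 0.001], [0, 0, 0], -1],
    [[0.016, 0, 0.001], [0, 0, 0], -1],
    [[0.016, 0, 0.001], [0, 0, 0], -1],
    [[0.016, 0, 0.001], [0, 0, 0], -1],
    [[0.016, 0, 0.001], [0, 0, 0], -1],
    [[0.016, 0, 0.001], [0, 0, 0], -1],
    [[0.016, 0, 0.001], [0, 0, 0], -1],
    [[0.016, 0, 0.001], [0, 0, 0], -1],
    [[0.016, 0, 0.001], [0, 0, 0], -1],
    [[0.016, 0, 0.001], [0, 0, 0], -1],
    [[0, 0, 0], [0, 0, 0], -1]
  ]
}}

```text
t: 22.95
position: [0.5975, -0.3303, 0.5126]
orientation: [-0.002, 0.998, 0.07, -0.002]
contact_force: [0.6, -0.1, 0.1]
gripper_width: 0.0003
grip_force: 0.0
```

```bash
python3 - <<'E'
from h import *
where();print(manip.sense()["joint_positions"].round(2))
t=manip.capture("scene")[:,:,::-1];cv2.imwrite("pics/s6.png",cv2.resize(t[40:215,320:440],None,fx=3.4,fy=3.4,interpolation=2))
for q in((19,0,296),(72,0,272),(30,120,273),(19,40,296),(19,-40,296)):print(q,np.round((np.array(proj(cal("scene"),bx(*q)))-[320,40])*3.4))
E
```

```text
grasp box mm [ 71.6   0.5 365.6]
tip box mm [ 71.5   0.6 346.6]
lean 0.3 F [ 0.6 -0.1  0.1] w 0.0003177772760366664 0.0
[-0.68  0.61  0.6   0.    1.93  0.75]
(19, 0, 296) [224. 250.]
(72, 0, 272) [169. 259.]
(30, 120, 273) [177. 346.]
(19, 40, 296) [213. 275.]
(19, -40, 296) [234. 225.]
```

View pics/s6.png

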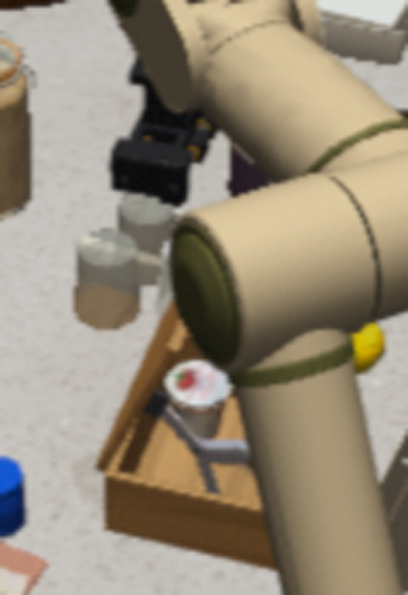

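The forearm hides the lid's lip in this view. The gripper is above and behind the lid, at about (160,165). I'll go down behind the lip and feel for it toward the robot.

Request:
{"api": "send_rows", "payload": {
  "series": [
    [[0, 0, 0.0108], [0, 0, 0], -1],
    [[0, 0, 0.0108], [0, 0, 0], -1],
    [[0, 0, 0.0108], [0, 0, 0], -1],
    [[0, 0, 0.0108], [0, 0, 0], -1],
    [[0, 0, 0.0108], [0, 0, 0], -1],
    [[0, 0, 0.0108], [0, 0, 0], -1],
    [[0, 0, 0.0108], [0, 0, 0], -1],
    [[0, 0, 0], [0, 0, 0], -1]
  ]
}}

```text
t: 23.8
position: [0.5959, -0.3308, 0.4375]
orientation: [-0.001, 0.998, 0.069, -0.003]
contact_force: [-0.2, 0.0, 0.3]
gripper_width: 0.0008
grip_force: 0.0
```

Request:
{"api": "send_rows", "payload": {
  "series": [
    [[-0.006, 0, 0], [0, 0, 0], -1],
    [[-0.006, 0, 0], [0, 0, 0], -1],
    [[-0.006, 0, 0], [0, 0, 0], -1],
    [[0, 0, 0], [0, 0, 0], -1]
  ]
}}

```text
t: 24.2
position: [0.5772, -0.3333, 0.4403]
orientation: [0.0, 0.998, 0.068, -0.001]
contact_force: [-0.4, -0.1, -0.2]
gripper_width: 0.0002
grip_force: 0.0
```

Request:
{"api": "send_rows", "payload": {
  "series": [
    [[-0.003, 0, 0], [0, 0, 0], -1],
    [[-0.003, 0, 0], [0, 0, 0], -1],
    [[0, 0, 0], [0, 0, 0], -1]
  ]
}}

```text
t: 24.5
position: [0.5719, -0.334, 0.4396]
orientation: [0.0, 0.998, 0.069, -0.001]
contact_force: [2.4, 0.5, -0.4]
gripper_width: 0.0002
grip_force: 0.5
```

Request:
{"api": "send_rows", "payload": {
  "series": [
    [[-0.003, 0, 0], [0, 0, 0], -1],
    [[-0.003, 0, 0], [0, 0, 0], -1],
    [[0, 0, 0], [0, 0, 0], -1]
  ]
}}

```text
t: 24.8
position: [0.5658, -0.3348, 0.4396]
orientation: [0.0, 0.998, 0.068, -0.001]
contact_force: [0.4, 0.7, -0.2]
gripper_width: 0.0008
grip_force: 0.5
```

```bash
python3 - <<'E'
from h import *
where()
E
```

```text
grasp box mm [ 3.960e+01 -1.000e-01  2.926e+02]
tip box mm [ 3.960e+01 -1.000e-01  2.736e+02]
lean 0.2 F [ 0.4  0.7 -0.2] w 0.000799099377502909 0.4630621046817396
```

```bash
python3 - <<'E'
from h import *
H=np.array([100,85]);C=np.array([30.6,273.6])-H
a0=np.arctan2(C[1],C[0]);a1=np.pi-np.arcsin(12/194)
P=[C+H]
for k in range(1,7):
    a=a0+(a1-a0)*k/6;r=max(194,201-3.5*k);q=H+r*np.array([np.cos(a),np.sin(a)])
    d=(q-P[-1])/5e3;P.append(q);print(k,"5x",[d[0].round(4),0,(-d[1]).round(4)],"tip",(q+[9,0]).round())
E
```

```text
1 5x [np.float64(-0.0066), 0, np.float64(0.0039)] tip [  7. 254.]
2 5x [np.float64(-0.0056), 0, np.float64(0.0051)] tip [-22. 229.]
3 5x [np.float64(-0.005), 0, np.float64(0.0055)] tip [-47. 201.]
4 5x [np.float64(-0.0039), 0, np.float64(0.0064)] tip [-66. 169.]
5 5x [np.float64(-0.0026), 0, np.float64(0.007)] tip [-79. 134.]
6 5x [np.float64(-0.0012), 0, np.float64(0.0074)] tip [-85.  97.]
```

Request:
{"api": "send_rows", "payload": {
  "series": [
    [[-0.0066, 0, 0.0039], [0, 0, 0], -1],
    [[-0.0066, 0, 0.0039], [0, 0, 0], -1],
    [[-0.0066, 0, 0.0039], [0, 0, 0], -1],
    [[-0.0066, 0, 0.0039], [0, 0, 0], -1],
    [[-0.0066, 0, 0.0039], [0, 0, 0], -1]
  ]
}}

```text
t: 25.3
position: [0.5322, -0.3394, 0.421]
orientation: [0.001, 0.998, 0.068, -0.002]
contact_force: [-3.2, -0.1, 7.0]
gripper_width: 0.0005
grip_force: 3.3
```

Request:
{"api": "send_rows", "payload": {
  "series": [
    [[-0.0056, 0, 0.0051], [0, 0, 0], -1],
    [[-0.0056, 0, 0.0051], [0, 0, 0], -1],
    [[-0.0056, 0, 0.0051], [0, 0, 0], -1],
    [[-0.0056, 0, 0.0051], [0, 0, 0], -1],
    [[-0.0056, 0, 0.0051], [0, 0, 0], -1]
  ]
}}

```text
t: 25.8
position: [0.5051, -0.3432, 0.3941]
orientation: [-0.0, 0.998, 0.069, -0.002]
contact_force: [0.5, -0.3, 2.2]
gripper_width: 0.0003
grip_force: 0.6
```

```bash
python3 - <<'E'
from h import *
where()
t=manip.capture("scene")[:,:,::-1];cv2.imwrite("pics/s7.png",cv2.resize(t[60:215,320:440],None,fx=3.4,fy=3.4,interpolation=2))
E
```

```text
grasp box mm [-21.7  -0.  247.1]
tip box mm [-21.8   0.  228.1]
lean 0.2 F [ 0.5 -0.3  2.2] w 0.0003022484865254216 0.6242659507552162
```

View pics/s7.png

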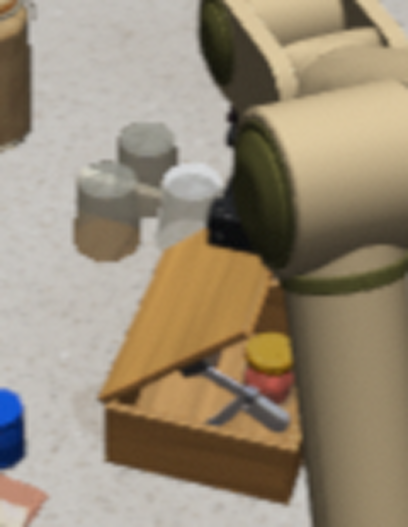

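The lid is coming down, with its left edge running from (100,400) to (250,335). The stay is folding and the jar stands clear at (268,365). I'll carry on.

Request:
{"api": "send_rows", "payload": {
  "series": [
    [[-0.005, 0, 0.0055], [0, 0, 0], -1],
    [[-0.005, 0, 0.0055], [0, 0, 0], -1],
    [[-0.005, 0, 0.0055], [0, 0, 0], -1],
    [[-0.005, 0, 0.0055], [0, 0, 0], -1],
    [[-0.005, 0, 0.0055], [0, 0, 0], -1]
  ]
}}

```text
t: 26.35
position: [0.4804, -0.3466, 0.3667]
orientation: [-0.0, 0.998, 0.069, -0.001]
contact_force: [1.6, -0.2, 0.1]
gripper_width: 0.0006
grip_force: 0.4
```

Request:
{"api": "send_rows", "payload": {
  "series": [
    [[-0.0039, 0, 0.0064], [0, 0, 0], -1],
    [[-0.0039, 0, 0.0064], [0, 0, 0], -1],
    [[-0.0039, 0, 0.0064], [0, 0, 0], -1],
    [[-0.0039, 0, 0.0064], [0, 0, 0], -1],
    [[-0.0039, 0, 0.0064], [0, 0, 0], -1]
  ]
}}

```text
t: 26.85
position: [0.4611, -0.3493, 0.3347]
orientation: [0.0, 0.998, 0.069, -0.001]
contact_force: [0.4, -0.2, 0.2]
gripper_width: 0.0006
grip_force: 0.3
```

Request:
{"api": "send_rows", "payload": {
  "series": [
    [[-0.0026, 0, 0.007], [0, 0, 0], -1],
    [[-0.0026, 0, 0.007], [0, 0, 0], -1],
    [[-0.0026, 0, 0.007], [0, 0, 0], -1],
    [[-0.0026, 0, 0.007], [0, 0, 0], -1],
    [[-0.0026, 0, 0.007], [0, 0, 0], -1]
  ]
}}

```text
t: 27.35
position: [0.4482, -0.351, 0.2998]
orientation: [0.0, 0.998, 0.069, -0.001]
contact_force: [0.9, 0.2, 0.2]
gripper_width: 0.0006
grip_force: 0.3
```

Request:
{"api": "send_rows", "payload": {
  "series": [
    [[-0.0012, 0, 0.007], [0, 0, 0], -1],
    [[-0.0012, 0, 0.007], [0, 0, 0], -1],
    [[-0.0012, 0, 0.007], [0, 0, 0], -1],
    [[-0.001, 0, 0.006], [0, 0, 0], -1],
    [[0, 0, 0], [0, 0, 0], -1]
  ]
}}

```text
t: 27.85
position: [0.4436, -0.3516, 0.2725]
orientation: [-0.001, 0.998, 0.069, -0.002]
contact_force: [0.3, -0.6, 0.0]
gripper_width: 0.0001
grip_force: 0.0
```

```bash
python3 - <<'E'
from h import *
where()
E
```

```text
grasp box mm [-83.9   0.3 125.5]
tip box mm [-83.9   0.4 106.5]
lean 0.2 F [ 0.3 -0.6  0. ] w 0.000139693272300243 0.0
```

Request:
{"api": "send_rows", "payload": {
  "series": [
    [[0, 0, 0.003], [0, 0, 0], -1],
    [[0, 0, 0.003], [0, 0, 0], -1],
    [[0, 0, 0.002], [0, 0, 0], -1],
    [[0, 0, 0], [0, 0, 0], -1]
  ]
}}

```text
t: 28.25
position: [0.4437, -0.3517, 0.2652]
orientation: [-0.0, 0.998, 0.069, -0.001]
contact_force: [-0.4, -0.5, 0.5]
gripper_width: 0.0007
grip_force: 0.0
```

Request:
{"api": "send_rows", "payload": {
  "series": [
    [[0, 0, 0.001], [0, 0, 0], -1],
    [[0, 0, 0.001], [0, 0, 0], -1],
    [[0, 0, 0], [0, 0, 0], -1]
  ]
}}

```text
t: 28.55
position: [0.4437, -0.3517, 0.2634]
orientation: [0.0, 0.998, 0.069, -0.001]
contact_force: [-1.0, -0.4, 1.7]
gripper_width: 0.0003
grip_force: 0.6
```

```bash
python3 - <<'E'
from h import *
where()
E
```

```text
grasp box mm [-83.6   0.  116.4]
tip box mm [-83.7   0.   97.4]
lean 0.2 F [-1.  -0.4  1.7] w 0.0003204904699605971 0.5807167250239331
```

Contact with the lid came at z = 97.4 mm, just where the shut outer face should be. I'll press slightly more to seat it, then retreat and look.

Request:
{"api": "send_rows", "payload": {
  "series": [
    [[0, 0, 0.001], [0, 0, 0], -1],
    [[0, 0, 0.001], [0, 0, 0], -1],
    [[0, 0, 0.001], [0, 0, 0], -1],
    [[0, 0, 0], [0, 0, 0], -1]
  ]
}}

```text
t: 28.95
position: [0.4435, -0.3514, 0.2632]
orientation: [0.001, 0.998, 0.069, -0.001]
contact_force: [-7.0, 6.6, 25.2]
gripper_width: 0.0005
grip_force: 12.5
```

Request:
{"api": "send_rows", "payload": {
  "series": [
    [[0, 0, -0.005], [0, 0, 0], -1],
    [[0, 0, -0.015], [0, 0, 0], -1],
    [[0, 0, -0.02], [0, 0, 0], -1],
    [[0, 0, -0.02], [0, 0, 0], -1],
    [[-0.01, 0, -0.02], [0, 0, 0], -1],
    [[-0.02, 0, -0.02], [0, 0, 0], -1],
    [[-0.02, 0, -0.02], [0, 0.04, 0], -1],
    [[-0.02, 0, -0.02], [0, 0.06, 0], -1],
    [[-0.02, 0, -0.01], [0, 0.06, 0], -1],
    [[0, 0, 0], [0, 0, 0], -1]
  ]
}}

```text
t: 29.95
position: [0.3518, -0.3644, 0.409]
orientation: [-0.004, 0.995, 0.067, 0.079]
contact_force: [-0.4, 0.2, 0.4]
gripper_width: 0.0005
grip_force: 0.0
```

```bash
python3 - <<'E'
from h import *
where();c=cal("wrist");w=manip.capture("wrist")[:,:,::-1];t=manip.capture("scene")[:,:,::-1]
cv2.imwrite("pics/f.png",np.hstack([w[:,120:520],cv2.resize(t[90:215,335:435],(400,400))]))
for q in((-100,120,97),(-100,-120,97),(100,120,97),(-100,120,85)):print(q,np.round(np.array(proj(c,bx(*q)))-[120,0]),np.round((np.array(proj(cal("scene"),bx(*q)))-[335,90])*[4,3.2]+[400,0]))
E
```

```text
grasp box mm [-152.8   -0.3  263.8]
tip box mm [-149.8   -0.4  245.1]
lean 9.1 F [-0.4  0.2  0.4] w 0.0004771074652896939 0.0
(-100, 120, 97) [ 75. 159.] [690. 317.]
(-100, -120, 97) [328. 158.] [751. 169.]
(100, 120, 97) [ 64. -71.] [462. 275.]
(-100, 120, 85) [ 80. 159.] [689. 325.]
```

View pics/f.png

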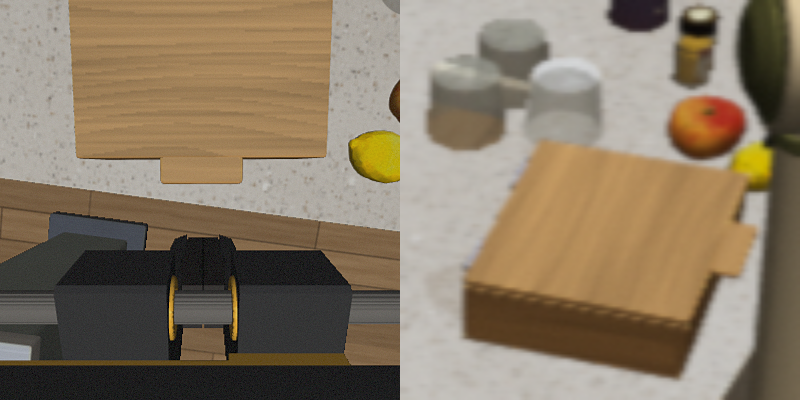

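The lid lies flat on the rim. Its front corners are at (77,158) and (327,158), within 2 px of the shut prediction, and the firm stop at 25 N agrees. The robot is clear, so I'll hand in.

```bash
python3 -c "
from bench import manip
print(manip.close_job())"
```

```text
the job is handed in; nothing more can be done
None
```

The jar is standing in the box, the stay is unlocked and the lid is fully shut with the robot clear. The job is handed in, but no verdict came back.

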